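# Put the sanding block away in its dust box

### The job

Put the wooden sanding block away in the metal dust box: its sole is longer than the opening, so lean it to bring one end in under the fixed cover, then bring it level so that it stands upright with its sole flat on the floor of the box. Set it down, do not let it drop, let go of it, and leave the other things on the bench where they are.

Things in the scene. Friction and masses are not known exactly. Their poses are not given: they have to be found in the camera images.
- block: Wooden sanding block like an upside-down T, 0.2 kg, standing on the bench. Sole 150 (x) x 44 (y) x 30 mm high, black underside; from its middle an upright handle of rectangular section, 24 (x) x 26 mm (y), rises to 122 mm above the underside. Origin: centre of the underside; z up the handle, x along the sole. Both ends alike.
- dustbox: Sheet-metal box fixed to the bench, walls 3 mm, inside 185 (x) x 100 mm (y), rim 70 mm above the bench. Origin: centre of its underside, on the bench; z up; the inner floor is 4 mm above it. A fixed plate covers the end at -x (nearer the robot); the rest is open, 115 (x) x 100 mm (y). The level block fits with its origin from x = -10 to +17 mm.
- cover_edge (a point): Middle of the free edge of the box's fixed cover, on its top face: at x = -22.5, y = 0, z = 70 mm of the box. The plate is 4 mm thick (underside at 66 mm) and runs from here 70 mm to -x over the full width; the opening runs 115 mm to +x, to the end wall. Axes as the box's.
- tin: Bystander, leave alone: low round metal tin, 58 dia x 38 high; origin at the centre of its underside.
- anvil: Bystander, leave alone: small horn anvil on a bell-shaped grey foot, 106 long, 76 wide, 72 high; origin at the centre of its foot's underside.
- hammer: Bystander, leave alone: hammer lying on the bench, at the left.
- driver: Bystander, leave alone: screwdriver lying on the bench, at the right.
- benchblock: Bystander, leave alone: square steel bench block, 60 x 60 x 22; origin at the centre of its underside.
- clamp: Bystander, leave alone: wooden ring clamp lying down, 115 x 30 x 26; origin at the centre of its underside.
- pliers: Bystander, leave alone: flat pliers lying down, 140 long, 12 high; origin near the middle, at the bench.
Things that resemble listed ones, but are neither listed nor needed, are in the scene too. Leave any green look-alike of the block alone.

How it is judged:
At the end, for the whole second after the job is handed in: The block stands inside the dust box with its sole on the inner floor (underside within 4 mm of it), upright within 0.08 rad, its origin within 30 mm (x) and 40 mm (y) of the box's centre lines, at rest and released (angle between block's own z axis and vertical below 0.08 rad and z of block in the frame of dustbox between 0.001 and 0.008 m and x of block in the frame of dustbox between -0.03 and 0.03 m and y of block in the frame of dustbox between -0.04 and 0.04 m and linear speed of block below 0.02 m/s); the robot touches nothing.
It fails at once if the block is let fall or thrown: it moves faster than 0.4 m/s with no finger on it (contact force between block and the fingers below 0.05 N and linear speed of block above 0.4 m/s).
It fails at once if another thing on the bench is moved by more than 30 mm (distance of any of tin, anvil, hammer, driver, benchblock, clamp, pliers from where it was at the start of the episode above 0.03 m).
It also fails if it takes over 48 s, if anything falls off the work surface, if the arm or the gripper's body presses on something with over 40 N, if the wrist force passes 120 N, or if a joint passes its speed limit or range.

### The arm

A 6-joint arm with a two-finger parallel gripper is mounted at the origin on the work surface. World frame = base frame: x ahead of the robot, y to its left, z up, the work surface at z = 0. Lengths are in m, angles in rad, forces in N, time in s.
With the tool pointing down it reaches from about 0.35 to 0.775 m from the base axis. Payload 7.3 kg.
Tool frame: the origin (TCP) lies on the centre line of the jaws, within the pads' length; the fingertips stand 11 mm ahead of it and the grasp point (between the pads) lies 8 mm behind it; z points along the fingers, y is the direction in which the jaws open and shut (so a half turn about z gives the same grasp; the last joint's range is limited). The gripper opens to 92 mm and grips with 3 to 60 N. Pads are 19 mm wide; open, the fingers measure 130 mm over their backs; the gripper's body (75 mm by 190 mm) begins 47 mm behind the grasp point.
Start: joints at [1.075, 0.342, 1.524, -0, 1.275, -0.146], TCP at [0.18, 0.493, 0.201] pointing down, gripper open.
Joint ranges: [-2.53, 2.53], [-0.77, 2.02], [0.04, 2.7], [-1, 4.14], [0.28, 2.66], [-3.11, 3.11]. Speed limits (rad/s): [2.57, 2.57, 3.14, 3.14, 3.14, 3.14].

### API

Orientations are given as [roll, pitch, yaw] about the fixed x, y, z axes, in that order (R = Rz(yaw) Ry(pitch) Rx(roll)).
In Python, from cell import robot gives the robot as it stands.
- The arm moves only by the tool jog_arm, never from a script. Its argument "deltas" is one flat list of numbers, 6 for each row, row after row: the shift along the world's x, y, z in units of 0.1 m (1.0 is 0.1 m), then the turn, a rotation vector about the world's x, y, z in units of 90 degrees (1.0 is 90 degrees). A call has 1 to 5 rows; each row is the pose to reach, as a shift and turn from the pose commanded when the call began; what a row does not reach only later rows make up. A row lasts 1/12 s, in which the tool goes at most 41.7 mm and 7.16 degrees, less where a joint would pass 70% of its speed; a pose out of reach is approached as far as the arm can. A call with a number of a shift or a turn outside -1 to 1 is refused whole. A call with a gripper value outside its range is refused whole. "claw" is the opening, from 0 (shut) to 1 (fully open), set as the call begins (left out, the last holds). The fingers move at their own pace and stop on an object; "newtons" is the grip in N (left out, the last holds). Time passes only in rows, so rows that repeat a pose let the fingers close. It gives the time, the measured TCP pose, the force and the opening at its end, in the units of the state.
- robot.observe(): the state, without advancing time (a new reading comes with each control period).
- robot.read_camera(name): name is "side" or "top" or "wrist"; returns the picture (480x640x3 uint8, red, green, blue); there is no depth.
- robot.camera_params(name): a dict with "fx", "fy", "cx", "cy" (pixels), "k1" (the pictures are not rectified: a ray, as slopes to the right and down, at radius r is drawn at 1 + k1 r^2 times it, then the intrinsics apply), "R" (3x3) and "t" (3): a world point X has camera coordinates R X + t. Camera axes: x right, y down, z forward; pixel columns grow to the right and rows downward; lengths in m; the calibration is good to about 2 mm. A picture is of the moment at which its call begins: read the wrist's pose just before it. camera_params takes no time and is no camera call; for the wrist camera it gives the pose at the moment of the call.
- robot.hand_in(): hands the job in, once; it reports no verdict.
The state is a dict: "time": time; "qpos": joint angles; "qvel": joint speeds; "joint_efforts": joint torques, N m; "tool_pos": TCP position; "tool_rot": TCP orientation; "contact_force": force on the tool from outside, world axes, zero at the start; "torque": the same for the moment, N m; "opening": finger opening in m.
Only numpy, scipy, OpenCV 4.12 (cv2) and the standard library are available. Lean on these libraries where they do the work, as an engineer would, in place of code of your own. Each camera call takes 0.05 s, during which the arm holds its last target. There are 200 camera calls.

## Working session

There is one attempt and no reset: what is moved stays moved. The work goes in short steps, Python scripts to look and compute and a tool call to move; the robot and the scene stay as the last step left them, time stands still between calls to the robot, and variables do not carry over. Pictures are saved under pics/ and viewed, about 8 in all and at most 12, crops included, and the job is handed in when it is done.

Besides the shell and the picture viewer there is one more tool, called after ">>>" as a command line: name --argument value ..., lists and objects as JSON in quotes. jog_arm: Moves the arm, as the interface text tells. Its arguments: {"type":"object","properties":{"deltas":{"type":"array","items":{"type":"number"}},"claw":{"type":"number"},"newtons":{"type":"number"}},"required":["deltas"]}

```bash
ls; mkdir -p pics; python3 - <<'E'
from cell import robot
import cv2,numpy as np
s=robot.observe();print(s)
for n in("top","side"):
    im=robot.read_camera(n);cv2.imwrite(f"pics/{n}0.png",im[:,:,::-1]);p=robot.camera_params(n);print(n,p)
E
```

```text
pics
{'time': 0.0, 'qpos': array([ 1.07497755e+00,  3.42746468e-01,  1.52505853e+00, -3.53864570e-05,
        1.27537529e+00, -1.46001320e-01]), 'qvel': array([ 3.28528096e-04, -5.10861069e-04, -1.57366762e-03, -4.38377639e-05,
        4.37809845e-04, -8.01067319e-04]), 'joint_efforts': array([-1.30177123e-03, -4.31227720e+01, -2.44212806e+01,  7.16271345e-02,
        5.60293312e-02, -1.40899874e-04]), 'tool_pos': array([0.17969997, 0.49279617, 0.20011818]), 'tool_rot': array([-3.14001698e+00, -1.97497454e-04,  2.79178537e+00]), 'contact_force': array([-0.81604477,  0.46971197, -0.3501452 ]), 'torque': array([ 0.02443392,  0.00227452, -0.00830103]), 'opening': 0.09218359193099551}
top {'fx': 557.2494872638299, 'fy': 557.2494872638299, 'cx': 308.2422110400677, 'cy': 241.95483973292954, 'k1': -0.10420123365803279, 'R': array([[-0.02411574, -0.99968424,  0.00706004],
       [-0.99084928,  0.0229633 , -0.13300525],
       [ 0.13280113, -0.01020295, -0.99109019]]), 't': array([0.01909345, 0.58870133, 1.41149073])}
side {'fx': 607.7125972148799, 'fy': 607.7125972148799, 'cx': 320.014157822436, 'cy': 249.03033036308457, 'k1': -0.09090487751218965, 'R': array([[ 8.33007962e-01, -5.53260606e-01, -6.61448024e-04],
       [-2.81583463e-01, -4.22931903e-01, -8.61300969e-01],
       [ 4.76244149e-01,  7.17656817e-01, -5.08094679e-01]]), 't': array([-0.4545615 ,  0.22462205,  1.12020528])}
```

View pics/top0.png

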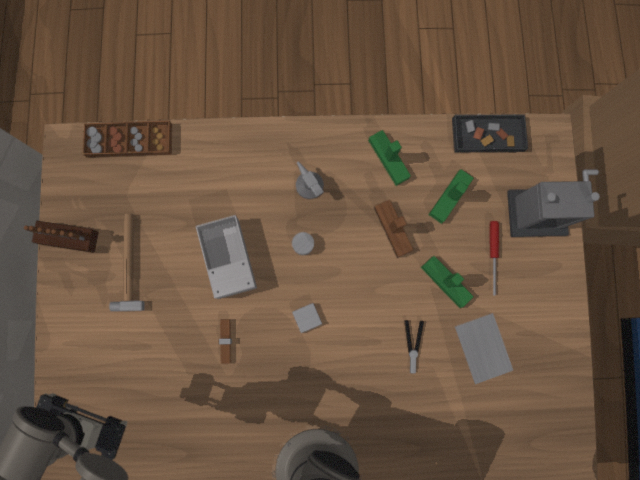

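View pics/side0.png

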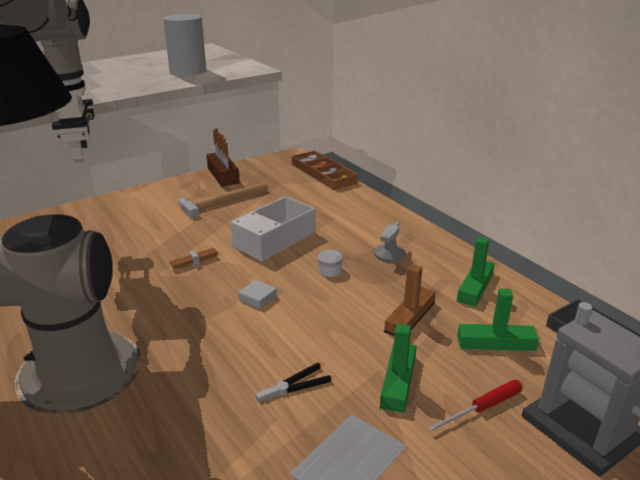

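Top view: wooden block at about (394,230), with green look-alikes around it. The box is at (226,257), with its cover toward the bottom of the image. I'll zoom in on both.

```bash
cat > h.py <<'E'
import cv2,numpy as np
from cell import robot
def K(p): return np.array([[p['fx'],0,p['cx']],[0,p['fy'],p['cy']],[0,0,1]]), np.array([p['k1'],0,0,0,0])
def plane(p,uv,z):
    k,d=K(p); n=cv2.undistortPoints(np.float64(uv).reshape(-1,1,2),k,d)[:,0]
    r=np.c_[n,np.ones(len(n))]@p['R']; c=-p['R'].T@p['t']
    return c+r*((z-c[2])/r[:,2])[:,None]
def proj(p,X):
    k,d=K(p); return cv2.projectPoints(np.float64(X).reshape(-1,1,3),cv2.Rodrigues(p['R'])[0],p['t'],k,d)[0][:,0]
E
python3 - <<'E'
from h import *
p=robot.camera_params('top')
print(plane(p,[(394,230)],.03),plane(p,[(226,257)],.07))
im=cv2.imread('pics/top0.png')
a=cv2.resize(im[180:280,350:450],(400,400),interpolation=cv2.INTER_CUBIC)
b=cv2.resize(im[207:307,180:280],(400,400),interpolation=cv2.INTER_CUBIC)
cv2.imwrite('pics/crop.png',cv2.convertScaleAbs(np.hstack([a,b]),alpha=1.4))
E
```

```text
[[ 0.61679054 -0.22181027  0.03      ]] [[0.55113825 0.21541221 0.07      ]]
```

View pics/crop.png

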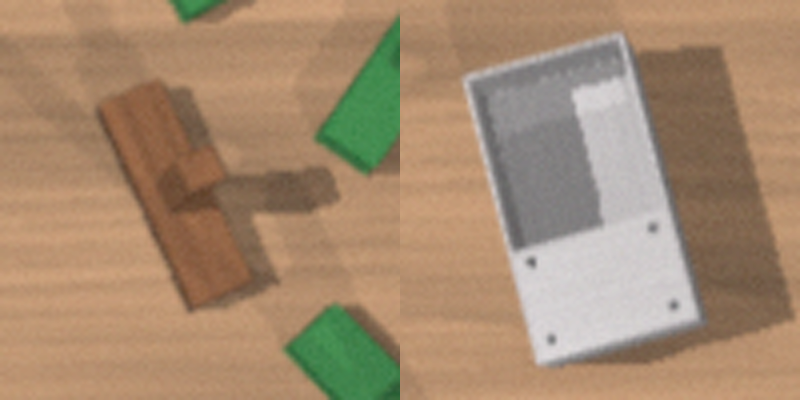

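Left of the crop: sole top corners at (98,105), (157,82), (250,280), (190,305). Right: box rim corners at (465,77), (625,33), (700,320), (540,363) and the cover edge from (515,250) to (665,212).

```bash
python3 - <<'E'
from h import *
p=robot.camera_params('top')
L=lambda q,o:np.float64(q)/4+o
b=plane(p,L([(102,105),(157,82),(250,280),(192,303)],(350,180)),.03)
x=plane(p,L([(65,77),(225,33),(300,320),(140,363)],(180,207)),.07)
h=plane(p,L([(192,155),(212,148),(224,180),(200,186)],(350,180)),.122)
ce=plane(p,L([(115,250),(265,212)],(180,207)),.07)
for n,q in(('block',b),('box',x)):
    d=np.linalg.norm(q-np.roll(q,-1,0),axis=1); e=(q[0]+q[1]-q[2]-q[3]); f=q[1]+q[2]-q[0]-q[3]
    print(n,q.mean(0),d,'yaw',np.arctan2(e[1],e[0]),'cross',np.arctan2(f[1],f[0])+np.pi/2)
print('handle',h.mean(0)); print('coveredge',ce.mean(0))
E
```

```text
block [ 0.6221838  -0.22147734  0.03      ] [0.04015555 0.14487337 0.04157354 0.14373209] yaw 0.3889784390932437 cross 0.36331373947164525
box [0.55306158 0.21667511 0.07      ] [0.10636828 0.19058449 0.10438872 0.18982501] yaw 0.24918269449144873 cross 0.24469752663952682
handle [ 0.62285579 -0.22668485  0.122     ]
coveredge [0.53127384 0.21171606 0.07      ]
```

>>> jog_arm --deltas '[0.18,-0.3,0,0,0,0.02,0.37,-0.6,0,0,0,0.04,0.55,-0.9,0,0,0,0.058]' --claw 1

```text
time: 0.35
tool_pos: [0.2349, 0.402, 0.2002]
tool_rot: [-3.141, -0.0, 2.886]
contact_force: [1.1, -1.2, 0.1]
opening: 0.092
```

>>> jog_arm --deltas '[0.18,-0.3,0,0,0,0.02,0.37,-0.6,0,0,0,0.04,0.55,-0.9,0,0,0,0.058]'

```text
time: 0.6
tool_pos: [0.2903, 0.3116, 0.2006]
tool_rot: [-3.141, -0.0, 2.976]
contact_force: [0.5, 0.7, -0.2]
opening: 0.0923
```

>>> jog_arm --deltas '[0.18,-0.3,0,0,0,0.02,0.37,-0.6,0,0,0,0.04,0.55,-0.9,0,0,0,0.058]'

```text
time: 0.85
tool_pos: [0.3453, 0.2216, 0.2007]
tool_rot: [3.142, -0.0, 3.067]
contact_force: [0.9, 0.3, 0.1]
opening: 0.0919
```

>>> jog_arm --deltas '[0.18,-0.3,0,0,0,0.02,0.37,-0.6,0,0,0,0.04,0.55,-0.9,0,0,0,0.058]'

```text
time: 1.1
tool_pos: [0.4004, 0.1315, 0.2007]
tool_rot: [3.141, -0.0, -3.126]
contact_force: [1.1, 1.0, 0.6]
opening: 0.0916
```

>>> jog_arm --deltas '[0.18,-0.3,0,0,0,0.02,0.37,-0.6,0,0,0,0.04,0.55,-0.9,0,0,0,0.058]'

```text
time: 1.35
tool_pos: [0.4554, 0.0415, 0.2006]
tool_rot: [3.141, -0.0, -3.035]
contact_force: [1.1, 0.3, 1.1]
opening: 0.0917
```

>>> jog_arm --deltas '[0.18,-0.3,0,0,0,0.02,0.37,-0.6,0,0,0,0.04,0.55,-0.9,0,0,0,0.058]'

```text
time: 1.6
tool_pos: [0.5104, -0.0485, 0.2005]
tool_rot: [3.141, -0.001, -2.944]
contact_force: [0.6, 0.4, 0.6]
opening: 0.0919
```

>>> jog_arm --deltas '[0.18,-0.3,0,0,0,0.02,0.37,-0.6,0,0,0,0.04,0.55,-0.9,0,0,0,0.058]'

```text
time: 1.85
tool_pos: [0.5654, -0.1384, 0.2004]
tool_rot: [3.141, -0.001, -2.852]
contact_force: [0.5, 0.4, 0.7]
opening: 0.0918
```

```bash
cat > plan.py <<'E'
# 2D plan in the box x-z plane: state = block origin (x,z) and lean t (-x end down, z axis toward -x)
import numpy as np, heapq
R=[(-95.5,-92.5,0,70),(92.5,95.5,0,70),(-92.5,-22.5,66,70),(-200,200,-50,4)]   # walls, cover, floor
def rect(a,b,c,d,s=3):
    xs=np.linspace(a,b,int((b-a)/s)+2); zs=np.linspace(c,d,int((d-c)/s)+2)
    return np.r_[[(x,z) for x in xs for z in(c,d)],[(x,z) for z in zs for x in(a,b)]]
P=np.r_[rect(-75,75,0,30),rect(-12,12,30,122),rect(-12,12,87,160),rect(-37.5,37.5,153,230,6)]
def clr(x,z,t):
    c,s=np.cos(t),np.sin(t); q=np.c_[x+P[:,0]*c-P[:,1]*s, z+P[:,0]*s+P[:,1]*c]
    m=1e9
    for a,b,cc,d in R:
        dx=np.maximum(a-q[:,0],q[:,0]-b); dz=np.maximum(cc-q[:,1],q[:,1]-d)
        m=min(m,np.where((dx<0)&(dz<0),np.maximum(dx,dz),np.hypot(dx.clip(0),dz.clip(0))).min())
    return m
if __name__=='__main__':
    T=np.radians(np.arange(0,46,2.5)); X=np.arange(-60,81,3); Z=np.arange(7,160,3)
    C=np.array([[[clr(x,z,t) for t in T] for z in Z] for x in X])
    st=(list(X).index(3),0,0); best={st:C[st]}; par={}; h=[(-C[st],st)]; done=set()
    # widest path from level at floor (+3 mm) to free space above; goal lean large and high
    cap=lambda v:min(v,3) if False else v
    from math import inf
    w={st:0.0}; h=[(0.0,st)]
    while h:
        d,u=heapq.heappop(h)
        if u in done: continue
        done.add(u)
        if Z[u[1]]>=140: break
        for dx in(-1,0,1):
            for dz in(-1,0,1):
                for dt in(-1,0,1):
                    v=(u[0]+dx,u[1]+dz,u[2]+dt)
                    if v==u or not(0<=v[0]<len(X) and 0<=v[1]<len(Z) and 0<=v[2]<len(T)) or C[v]<1: continue
                    nd=d+(abs(dx)+abs(dz)+abs(dt))**.5*(1+200/C[v]**2)
                    if nd<w.get(v,inf): w[v]=nd; par[v]=u; heapq.heappush(h,(nd,v))
    while 1:
        print(X[u[0]],Z[u[1]],round(np.degrees(T[u[2]]),1),round(C[u],1))
        if u==st: break
        u=par[u]
E
python3 plan.py; python3 - <<'E'
from h import *
s=robot.observe();print(s['time'],s['tool_pos'],s['tool_rot'],s['qpos'])
E
```

```text
78 142 45.0 47.0
78 139 45.0 44.9
78 136 45.0 42.7
78 133 45.0 40.6
78 130 45.0 38.5
78 127 45.0 36.4
78 124 45.0 34.4
78 121 45.0 32.5
78 118 45.0 30.8
78 115 45.0 29.4
78 112 45.0 28.2
78 109 45.0 27.2
78 106 45.0 26.6
78 103 45.0 26.3
78 100 45.0 26.3
78 97 45.0 26.3
78 94 45.0 26.5
78 91 45.0 25.1
75 88 45.0 25.1
72 85 45.0 24.0
69 82 45.0 23.4
66 79 45.0 22.0
63 76 42.5 20.4
60 73 42.5 18.3
57 70 40.0 17.8
54 67 37.5 15.8
51 64 37.5 14.3
48 61 35.0 14.0
45 58 32.5 13.1
42 55 30.0 11.8
39 52 30.0 10.5
36 52 30.0 10.5
33 52 30.0 10.0
30 49 27.5 9.4
27 49 27.5 8.0
24 46 27.5 7.4
21 46 27.5 7.4
18 43 25.0 7.3
15 40 22.5 7.3
12 37 20.0 7.3
12 37 17.5 8.1
9 34 15.0 9.1
9 31 12.5 10.3
9 28 10.0 9.6
6 25 7.5 10.4
6 22 5.0 11.5
6 19 2.5 11.6
3 16 0.0 12.0
3 13 0.0 9.0
3 10 0.0 6.0
3 7 0.0 3.0
1.85 [ 0.56537369 -0.13835722  0.20036769] [ 3.14089631e+00 -5.88260320e-04 -2.85233496e+00] [-3.71752302e-01  4.48292552e-01  1.36064215e+00  1.93966849e-04
  1.33354981e+00 -2.23185179e+00]
```

>>> jog_arm --deltas '[0.19,-0.29,0,0,0,0.02,0.38,-0.57,0,0,0,0.04,0.57,-0.86,-0.1,0,0,0.055,0.57,-0.86,-0.1,0,0,0.055]'

```text
time: 2.18
tool_pos: [0.6227, -0.2278, 0.1865]
tool_rot: [3.14, -0.003, -2.77]
contact_force: [-1.0, 0.9, -0.4]
opening: 0.0915
```

```bash
python3 - <<'E'
from h import *
s=robot.observe();print(s['time'],s['tool_pos'],s['tool_rot'])
p=robot.camera_params('wrist');im=robot.read_camera('wrist');print(p)
np.save('w1.npy',p,allow_pickle=True)
cv2.imwrite('pics/w1.png',im[:,:,::-1])
E
```

```text
2.1833 [ 0.62273769 -0.22782884  0.18651698] [ 3.14028918e+00 -3.08361028e-03 -2.76984164e+00]
{'fx': 370.4902701469113, 'fy': 370.4902701469113, 'cx': 316.1865548738458, 'cy': 236.27379987969763, 'k1': 0.006393749821863136, 'R': array([[-3.62433122e-01,  9.32009780e-01,  4.39384638e-05],
       [ 8.93952963e-01,  3.47620531e-01,  2.82856972e-01],
       [ 2.63610190e-01,  1.02556014e-01, -9.59162099e-01]]), 't': array([ 0.43735781, -0.50824577,  0.23721704])}
```

View pics/w1.png

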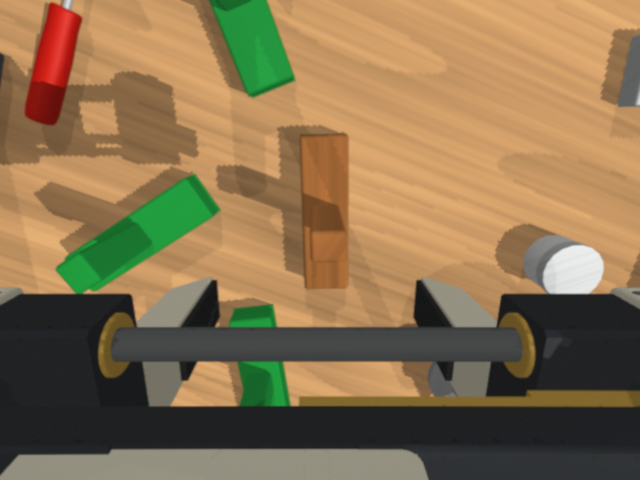

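Wrist view: sole corners at about (301,134), (348,133), (348,288), (305,288). The handle top is at about (311–344, 231–262), centred between the jaws and square to them.

```bash
python3 - <<'E'
from h import *
p=np.load('w1.npy',allow_pickle=True).item(); print('cam',-p['R'].T@p['t'])
q=plane(p,[(301,136),(348,134),(348,288),(305,288)],.03); print(q.mean(0),np.linalg.norm(q-np.roll(q,-1,0),axis=1),np.linalg.norm(q[0]-q[2]))
e=q[0]+q[1]-q[2]-q[3];print('yaw',np.arctan2(e[1],e[0]))
q=plane(p,[(311,232),(342,231),(344,262),(313,262)],.122); print(q.mean(0),np.linalg.norm(q-np.roll(q,-1,0),axis=1))
for X in([.6225,-.224,.03],[.6225,-.224,.122]): print(proj(p,X))
E
```

```text
cam [ 0.55032794 -0.25527312  0.37127124]
[ 0.62237398 -0.2177464   0.03      ] [0.04177378 0.14869479 0.0430613  0.14696084] 0.1537829923312431
yaw -2.750698308925508
[ 0.62326285 -0.2183047   0.122     ] [0.02166887 0.02312401 0.02219851 0.02236233]
[[319.33897375 213.86651398]]
[[320.40911389 243.19453524]]
```

>>> jog_arm --deltas '[0,0.03,-0.2,0,0,0.009,0,0.03,-0.45,0,0,0.009,0,0.03,-0.7,0,0,0.009,0,0.03,-0.92,0,0,0.009,0,0.03,-0.92,0,0,0.009]'

```text
time: 2.65
tool_pos: [0.6188, -0.2175, 0.094]
tool_rot: [3.134, -0.006, -2.753]
contact_force: [-1.6, 0.7, -0.6]
opening: 0.0918
```

>>> jog_arm --deltas '[0,0,0,0,0,0,0,0,0,0,0,0,0,0,0,0,0,0,0,0,0,0,0,0,0,0,0,0,0,0]'

```text
time: 3.07
tool_pos: [0.6225, -0.22, 0.1002]
tool_rot: [-3.14, 0.002, -2.753]
contact_force: [0.4, -0.5, -0.3]
opening: 0.0918
```

>>> jog_arm --deltas '[0,0,0,0,0,0,0,0,0,0,0,0,0,0,0,0,0,0,0,0,0,0,0,0,0,0,0,0,0,0]' --claw 0 --newtons 35

```text
time: 3.48
tool_pos: [0.6219, -0.2198, 0.0988]
tool_rot: [3.141, -0.0, -2.753]
contact_force: [0.3, -1.2, -0.1]
opening: 0.0632
```

>>> jog_arm --deltas '[0,0,0,0,0,0,0,0,0,0,0,0,0,0,0,0,0,0,0,0,0,0,0,0,0,0,0,0,0,0]'

```text
time: 3.9
tool_pos: [0.6219, -0.2197, 0.0988]
tool_rot: [3.142, 0.0, -2.753]
contact_force: [0.6, 1.0, 0.2]
opening: 0.0299
```

>>> jog_arm --deltas '[0,0,0,0,0,0,0,0,0,0,0,0,0,0,0,0,0,0,0,0,0,0,0,0]'

```text
time: 4.23
tool_pos: [0.6219, -0.2198, 0.0988]
tool_rot: [3.142, 0.0, -2.753]
contact_force: [0.1, 0.8, -0.8]
opening: 0.0033
```

>>> jog_arm --deltas '[0,0,0.15,0,0,0,0,0,0.35,0,0,0,0,0,0.65,0,0,0,0,0,0.95,0,0,0]'

```text
time: 4.57
tool_pos: [0.6214, -0.2195, 0.1942]
tool_rot: [3.14, -0.001, -2.753]
contact_force: [0.3, -0.9, -0.0]
opening: 0.0004
```

>>> jog_arm --deltas '[0,0,0.15,0,0,0,0,0,0.3,0,0,0,0,0,0.45,0,0,0,0,0,0.45,0,0,0]'

```text
time: 4.9
tool_pos: [0.6231, -0.2203, 0.2425]
tool_rot: [-3.137, 0.004, -2.753]
contact_force: [0.7, 0.3, 0.3]
opening: 0.0006
```

The fingers shut on nothing, so I'll look again.

```bash
python3 - <<'E'
from h import *
for n in('wrist','side'):
    p=robot.camera_params(n);im=robot.read_camera(n);np.save(n+'2.npy',p,allow_pickle=True)
    cv2.imwrite(f'pics/{n}2.png',im[:,:,::-1])
    for X in([.6225,-.2195,.0],[.6225,-.2195,.122]): print(n,proj(p,X))
    print(proj(p,robot.observe()['tool_pos']))
a=cv2.imread('pics/side2.png')[160:400,280:600]; b=cv2.imread('pics/wrist2.png')[60:420,150:550]
cv2.imwrite('pics/m2.png',np.hstack([cv2.resize(a,(400,300)),cv2.resize(b,(400,300))]))
E
```

```text
wrist [[317.66769183 194.58127032]]
wrist [[317.38287973 220.75412667]]
[[315.7419316  275.06104241]]
side [[409.2284036  317.43247283]]
side [[413.88830242 267.81629745]]
[[418.59265282 215.33180448]]
```

View pics/m2.png

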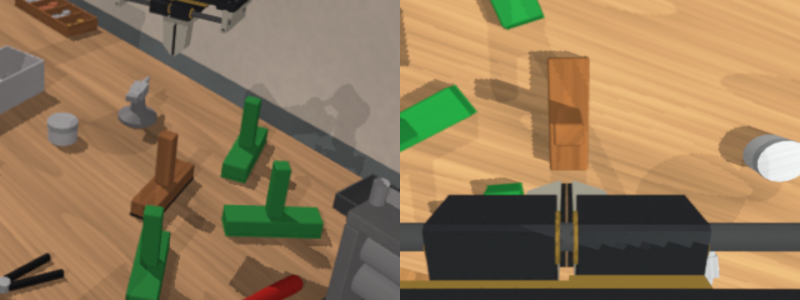

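```bash
python3 - <<'E'
from h import *
from scipy.spatial.transform import Rotation as Rn
s=robot.observe();T=s['tool_pos'];R=Rn.from_euler('xyz',s['tool_rot']).as_matrix();print(T,s['tool_rot'])
for n in('wrist','side'):
    p=robot.camera_params(n)
    for d in(-.06,-.04,-.02,0,.011): print(n,d,proj(p,T+R[:,2]*d)[0],(p['R']@(T+R[:,2]*d)+p['t']))
    c=-p['R'].T@p['t'];print('cam in tool',R.T@(c-T))
p=robot.camera_params('wrist')
for d in(-.06,-.04,-.02,0,.011):print(d,proj(p,T+R[:,2]*d+R[:,1]*.046)[0],proj(p,T+R[:,2]*d-R[:,1]*.046)[0])
a=cv2.imread('pics/side2.png')[150:250,360:480]; b=cv2.imread('pics/w1.png')[260:420,130:510]
cv2.imwrite('pics/m3.png',np.hstack([cv2.resize(a,(360,300)),cv2.resize(b,(440,300))]))
E
```

```text
[ 0.62199275 -0.2197679   0.23878456] [-3.14120127e+00  5.02961825e-04 -2.75306393e+00]
wrist -0.06 [314.22716958 338.70987821] [-0.00074864  0.0391388   0.14162615]
wrist -0.04 [314.52047746 313.3080734 ] [-0.00072287  0.0334235   0.16079213]
wrist -0.02 [314.75116147 293.32695083] [-0.00069711  0.0277082   0.17995811]
wrist 0 [314.93736232 277.19699598] [-0.00067134  0.02199291  0.19912409]
wrist 0.011 [315.02524307 269.58361587] [-0.00065717  0.01884949  0.20966538]
cam in tool [ 0.07797768  0.00097787 -0.18453473]
side -0.06 [421.182577   186.16256898] [ 0.18491833 -0.11491137  1.10688677]
side -0.04 [420.30886315 196.05461134] [ 0.18494368 -0.09768736  1.11705204]
side -0.02 [419.44555958 205.77669576] [ 0.18496904 -0.08046334  1.12721731]
side 0 [418.59265282 215.33180448] [ 0.18499439 -0.06323933  1.13738259]
side 0.011 [418.1279766  220.51702049] [ 0.18500833 -0.05376613  1.14297349]
cam in tool [ 0.94070922 -0.41532518 -0.523863  ]
-0.06 [434.75515132 338.76876902] [193.80774821 338.78909502]
-0.04 [420.63818591 313.32930158] [208.48783811 313.36742844]
-0.02 [409.54157262 293.32654892] [220.02920806 293.37499625]
0 [400.58847305 277.18376074] [229.34253026 277.23813748]
0.011 [396.36399913 269.56564701] [233.73740611 269.62206863]
```

View pics/m3.png

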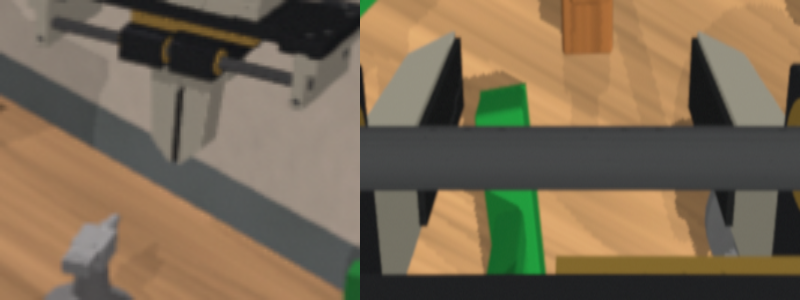

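The side view puts the fingertips at (418,204). For the reported pose they should be near (418,220.5). The wrist view agrees: the real tips are about 25 mm *behind* the reported TCP, not 11 mm ahead, so the fingers closed just above the handle top (122 mm). I'll go 36 mm lower along the tool axis and watch the force.

>>> jog_arm --deltas '[0,0,0,0,0,0,0,0,0,0,0,0,0,0,0,0,0,0,0,0,0,0,0,0,0,0,0,0,0,0]' --claw 1

```text
time: 5.42
tool_pos: [0.6218, -0.2197, 0.2384]
tool_rot: [3.141, -0.0, -2.753]
contact_force: [0.2, 0.0, 0.2]
opening: 0.0292
```

>>> jog_arm --deltas '[0,0,-0.2,0,0,0,0,0,-0.4,0,0,0,0,0,-0.6,0,0,0,0,0,-0.8,0,0,0,0,0,-1,0,0,0]'

```text
time: 5.83
tool_pos: [0.6218, -0.2197, 0.1378]
tool_rot: [3.141, 0.0, -2.753]
contact_force: [-0.3, 1.3, 0.4]
opening: 0.0627
```

>>> jog_arm --deltas '[0,0,-0.1,0,0,0,0,0,-0.2,0,0,0,0,0,-0.3,0,0,0,0,0,-0.4,0,0,0,0,0,-0.4,0,0,0]'

```text
time: 6.25
tool_pos: [0.6211, -0.2194, 0.0969]
tool_rot: [3.139, -0.002, -2.753]
contact_force: [0.6, 0.3, -0.1]
opening: 0.091
```

>>> jog_arm --deltas '[0,0,-0.1,0,0,0,0,0,-0.2,0,0,0,0,0,-0.3,0,0,0,0,0,-0.33,0,0,0,0,0,-0.33,0,0,0]'

```text
time: 6.67
tool_pos: [0.6212, -0.2194, 0.0643]
tool_rot: [3.14, -0.002, -2.753]
contact_force: [-0.6, 0.5, -0.4]
opening: 0.0918
```

>>> jog_arm --deltas '[0,0,0,0,0,0,0,0,0,0,0,0,0,0,0,0,0,0,0,0,0,0,0,0,0,0,0,0,0,0]' --claw 0

```text
time: 7.08
tool_pos: [0.6221, -0.2199, 0.0663]
tool_rot: [-3.141, 0.001, -2.753]
contact_force: [-0.7, -0.3, 0.1]
opening: 0.0632
```

>>> jog_arm --deltas '[0,0,0,0,0,0,0,0,0,0,0,0,0,0,0,0,0,0,0,0,0,0,0,0,0,0,0,0,0,0]'

```text
time: 7.5
tool_pos: [0.6219, -0.2198, 0.0658]
tool_rot: [3.141, 0.0, -2.753]
contact_force: [-0.0, 0.5, 0.6]
opening: 0.0296
```

>>> jog_arm --deltas '[0,0,0,0,0,0,0,0,0,0,0,0,0,0,0,0,0,0,0,0,0,0,0,0]'

```text
time: 7.83
tool_pos: [0.6219, -0.2198, 0.0658]
tool_rot: [3.141, -0.0, -2.753]
contact_force: [-0.4, 0.2, -0.3]
opening: 0.0261
```

Gripped: opening is 26.1 mm, which is the handle width. Next: lift, check, and plan the waypoints.

>>> jog_arm --deltas '[0,0,0.1,0,0,0,0,0,0.3,0,0,0,0,0,0.55,0,0,0,0,0,0.8,0,0,0,0,0,1,0,0,0]'

```text
time: 8.25
tool_pos: [0.6222, -0.2199, 0.1684]
tool_rot: [-3.14, 0.001, -2.753]
contact_force: [0.3, -0.3, -1.3]
opening: 0.0259
```

>>> jog_arm --deltas '[0,0,0.25,0,0,0,0,0,0.5,0,0,0,0,0,0.65,0,0,0,0,0,0.65,0,0,0]'

```text
time: 8.58
tool_pos: [0.6233, -0.2204, 0.2358]
tool_rot: [-3.136, 0.005, -2.753]
contact_force: [0.9, -0.0, -1.1]
opening: 0.0258
```

```bash
sed -i 's/arange(0,46,2.5)/arange(0,36,2.5)/' plan.py; python3 plan.py | awk '{x=$1-65.8*sin($3*3.14159/180);z=$2+65.8*cos($3*3.14159/180); printf "%s  tcp box %.1f %.1f world %.4f %.4f %.4f\n",$0,x,z,.553+x*.9697/1000,.2167+x*.2445/1000,z/1000}'
python3 - <<'E'
from h import *
s=robot.observe();print(s['time'],s['tool_pos'],s['tool_rot'],s['opening'],s['contact_force'],s['qpos'])
E
```

```text
78 142 35.0 48.6  tcp box 40.3 195.9 world 0.5920 0.2265 0.1959
78 139 35.0 46.9  tcp box 40.3 192.9 world 0.5920 0.2265 0.1929
78 136 35.0 45.2  tcp box 40.3 189.9 world 0.5920 0.2265 0.1899
78 133 35.0 43.5  tcp box 40.3 186.9 world 0.5920 0.2265 0.1869
78 130 35.0 41.7  tcp box 40.3 183.9 world 0.5920 0.2265 0.1839
78 127 35.0 40.0  tcp box 40.3 180.9 world 0.5920 0.2265 0.1809
78 124 35.0 38.3  tcp box 40.3 177.9 world 0.5920 0.2265 0.1779
78 121 35.0 36.6  tcp box 40.3 174.9 world 0.5920 0.2265 0.1749
78 118 35.0 34.9  tcp box 40.3 171.9 world 0.5920 0.2265 0.1719
78 115 35.0 33.2  tcp box 40.3 168.9 world 0.5920 0.2265 0.1689
78 112 35.0 31.4  tcp box 40.3 165.9 world 0.5920 0.2265 0.1659
78 109 35.0 29.7  tcp box 40.3 162.9 world 0.5920 0.2265 0.1629
78 106 35.0 28.0  tcp box 40.3 159.9 world 0.5920 0.2265 0.1599
78 103 35.0 26.3  tcp box 40.3 156.9 world 0.5920 0.2265 0.1569
78 100 35.0 24.7  tcp box 40.3 153.9 world 0.5920 0.2265 0.1539
78 97 35.0 23.5  tcp box 40.3 150.9 world 0.5920 0.2265 0.1509
78 94 35.0 22.6  tcp box 40.3 147.9 world 0.5920 0.2265 0.1479
78 91 35.0 22.
[... 1742 characters left out ...]
9.6  tcp box -2.4 92.8 world 0.5506 0.2161 0.0928
6 25 7.5 10.4  tcp box -2.6 90.2 world 0.5505 0.2161 0.0902
6 22 5.0 11.5  tcp box 0.3 87.5 world 0.5533 0.2168 0.0875
6 19 2.5 11.6  tcp box 3.1 84.7 world 0.5560 0.2175 0.0847
3 16 0.0 12.0  tcp box 3.0 81.8 world 0.5559 0.2174 0.0818
3 13 0.0 9.0  tcp box 3.0 78.8 world 0.5559 0.2174 0.0788
3 10 0.0 6.0  tcp box 3.0 75.8 world 0.5559 0.2174 0.0758
3 7 0.0 3.0  tcp box 3.0 72.8 world 0.5559 0.2174 0.0728
8.5833 [ 0.62332073 -0.22040331  0.23580041] [-3.13588512  0.00517426 -2.75308991] 0.025812614304500544 [ 0.86627313 -0.01175373 -1.08210689] [-4.55730675e-01  5.80095721e-01  1.04363567e+00  7.61075427e-05
  1.51015783e+00 -2.41501930e+00]
```

>>> jog_arm --deltas '[-0.01,0.12,0,0,0,-0.004,-0.02,0.35,0,0,0,-0.009,-0.04,0.6,0,0,0,-0.013,-0.06,0.9,0,0,0,-0.018]'

```text
time: 8.92
tool_pos: [0.6145, -0.1286, 0.2284]
tool_rot: [3.139, -0.003, -2.784]
contact_force: [0.7, -0.2, -1.6]
opening: 0.0256
```

>>> jog_arm --deltas '[-0.02,0.3,0,0,0,-0.006,-0.04,0.6,0,0,0,-0.012,-0.06,0.9,0,0,0,-0.018]'

```text
time: 9.17
tool_pos: [0.6083, -0.0373, 0.2287]
tool_rot: [3.139, -0.003, -2.81]
contact_force: [0.7, -0.6, -2.5]
opening: 0.0259
```

>>> jog_arm --deltas '[-0.02,0.3,0,0,0,-0.006,-0.04,0.6,0,0,0,-0.012,-0.06,0.9,0,0,0,-0.018]'

```text
time: 9.42
tool_pos: [0.6021, 0.0526, 0.2288]
tool_rot: [3.14, -0.004, -2.838]
contact_force: [-0.4, -0.4, -0.9]
opening: 0.0258
```

>>> jog_arm --deltas '[-0.02,0.3,0,0,0,-0.006,-0.04,0.6,0,0,0,-0.012,-0.06,0.9,0,0,0,-0.018]'

```text
time: 9.67
tool_pos: [0.596, 0.1424, 0.2287]
tool_rot: [3.141, -0.004, -2.867]
contact_force: [1.6, 0.6, -1.8]
opening: 0.026
```

>>> jog_arm --deltas '[-0.02,0.3,0,0,0,-0.006,-0.04,0.6,0,0,0,-0.012,-0.06,0.78,0,0,0,-0.016,-0.06,0.86,0,0,0,-0.018,-0.06,0.86,0,0,0,-0.018]'

```text
time: 10.08
tool_pos: [0.5904, 0.2282, 0.2291]
tool_rot: [3.141, -0.003, -2.892]
contact_force: [0.5, -1.0, -2.2]
opening: 0.0257
```

>>> jog_arm --deltas '[0,0,0,0.01,-0.04,0,0,0,0,0.022,-0.088,0,0,0,0,0.035,-0.138,0,0,0,0,0.0475,-0.1885,0]'

```text
time: 10.42
tool_pos: [0.5917, 0.2245, 0.2302]
tool_rot: [-3.141, 0.308, -2.896]
contact_force: [0.4, 0.0, -1.4]
opening: 0.0255
```

>>> jog_arm --deltas '[0,0,0,0.012,-0.05,0,0,0,0,0.025,-0.1,0,0,0,0,0.037,-0.15,0,0,0,0,0.0475,-0.1885,0,0,0,0,0.0475,-0.1885,0]'

```text
time: 10.83
tool_pos: [0.5883, 0.224, 0.2277]
tool_rot: [-3.141, 0.606, -2.895]
contact_force: [-1.3, -0.0, -2.0]
opening: 0.0256
```

>>> jog_arm --deltas '[0,0,0,0,0,0,0,0,0,0,0,0,0,0,0,0,0,0]'

```text
time: 11.08
tool_pos: [0.593, 0.2259, 0.2314]
tool_rot: [-3.141, 0.611, -2.895]
contact_force: [0.8, 0.0, -1.7]
opening: 0.0258
```

```bash
python3 - <<'E'
from h import *
from scipy.spatial.transform import Rotation as Rn
s=robot.observe();R=Rn.from_euler('xyz',s['tool_rot']).as_matrix();T=s['tool_pos'];print(s['time'],T,s['tool_rot'],s['opening'],s['qpos']);print(R)
bx=-R[:,0]*np.sign(R[0,0])*-1;bz=-R[:,2];by=np.cross(bz,bx);B=T-.0658*bz
S=[B+bx*a+by*b+bz*c for a in(-.075,.075) for b in(-.022,.022) for c in(0,.03)]
print('origin',B,'x',bx)
for n in('wrist','side'):
    p=robot.camera_params(n);im=robot.read_camera(n)[:,:,::-1].copy();np.save(n+'3.npy',p,allow_pickle=True)
    cv2.imwrite(f'pics/{n}3raw.png',im)
    for u in proj(p,S): cv2.circle(im,tuple(int(v) for v in u),2,(0,255,255),-1)
    c,q=np.cos(.247),np.sin(.247)
    for x,y in[(-.0925,-.05),(-.0925,.05),(.0925,-.05),(.0925,.05),(-.0225,-.05),(-.0225,.05)]:
        u=proj(p,[.553+c*x-q*y,.2167+q*x+c*y,.07])[0];cv2.circle(im,tuple(int(v) for v in u),2,(0,0,255),-1)
    cv2.imwrite(f'pics/{n}3.png',im)
a=cv2.imread('pics/side3.png')[100:340,150:470]; b=cv2.imread('pics/wrist3.png')
cv2.imwrite('pics/m4.png',np.hstack([cv2.resize(a,(400,300)),cv2.resize(b,(400,300))]))
E
```

```text
11.0833 [0.59300614 0.22592604 0.2314156 ] [-3.14122531  0.61074895 -2.8949392 ] 0.025788036422303692 [ 0.242093    0.2172683   1.79424002  0.00452941  0.51934332 -1.57846453]
[[-7.94425040e-01 -2.43955765e-01  5.56214384e-01]
 [-2.00020506e-01  9.69786314e-01  1.39664967e-01]
 [-5.73481171e-01 -3.00935426e-04 -8.19218686e-01]]
origin [0.62960504 0.23511599 0.17751101] x [0.79442504 0.20002051 0.57348117]
```

View pics/m4.png

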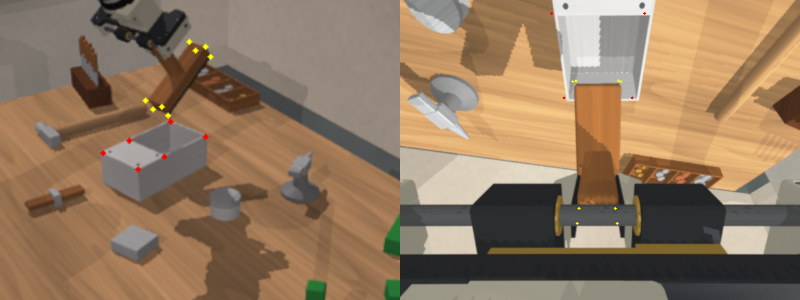

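The leaned block's projected corners match in the side view, and the box corners match to a few px. Next I'll lower the end in under the cover.

>>> jog_arm --deltas '[0,0,-0.15,0,0,0,0,0,-0.35,0,0,0,0,0,-0.6,0,0,0,0,0,-0.8,0,0,0,0,0,-0.9,0,0,0]'

```text
time: 11.6
tool_pos: [0.5909, 0.2261, 0.1392]
tool_rot: [-3.141, 0.601, -2.894]
contact_force: [-0.8, -0.4, -3.0]
opening: 0.026
```

>>> jog_arm --deltas '[-0.06,-0.015,-0.06,0,0,0,-0.13,-0.033,-0.13,0,0,0,-0.21,-0.055,-0.2,0,0,0,-0.29,-0.075,-0.27,0,0,0,-0.29,-0.075,-0.27,0,0,0]'

```text
time: 12.02
tool_pos: [0.5677, 0.2212, 0.1338]
tool_rot: [-3.14, 0.58, -2.894]
contact_force: [2.5, 0.1, -4.8]
opening: 0.0258
```

>>> jog_arm --deltas '[-0.05,-0.012,-0.03,-0.007,0.027,0,-0.1,-0.025,-0.06,-0.0136,0.054,0,-0.15,-0.037,-0.085,-0.017,0.068,0,-0.19,-0.047,-0.106,-0.0204,0.081,0,-0.19,-0.047,-0.106,-0.0204,0.081,0]'

```text
time: 12.43
tool_pos: [0.5506, 0.2169, 0.1239]
tool_rot: [-3.141, 0.451, -2.895]
contact_force: [4.2, 1.5, -3.3]
opening: 0.0258
```

>>> jog_arm --deltas '[0,0,0,0,0,0,0,0,0,0,0,0,0,0,0,0,0,0]'

```text
time: 12.68
tool_pos: [0.5493, 0.2166, 0.1227]
tool_rot: [-3.141, 0.448, -2.894]
contact_force: [3.5, 1.1, -4.1]
opening: 0.0259
```

```bash
python3 - <<'E'
from h import *
s=robot.observe();print(s['time'],s['tool_pos'],s['tool_rot'],s['contact_force'])
im=robot.read_camera('side');cv2.imwrite('pics/s4.png',cv2.resize(im[140:290,190:390,::-1],(800,600),interpolation=cv2.INTER_CUBIC))
E
```

```text
12.6833 [0.54926933 0.21656864 0.1227345 ] [-3.14059993  0.44834641 -2.89446436] [ 3.49875415  1.06667067 -4.1050135 ]
```

View pics/s4.png

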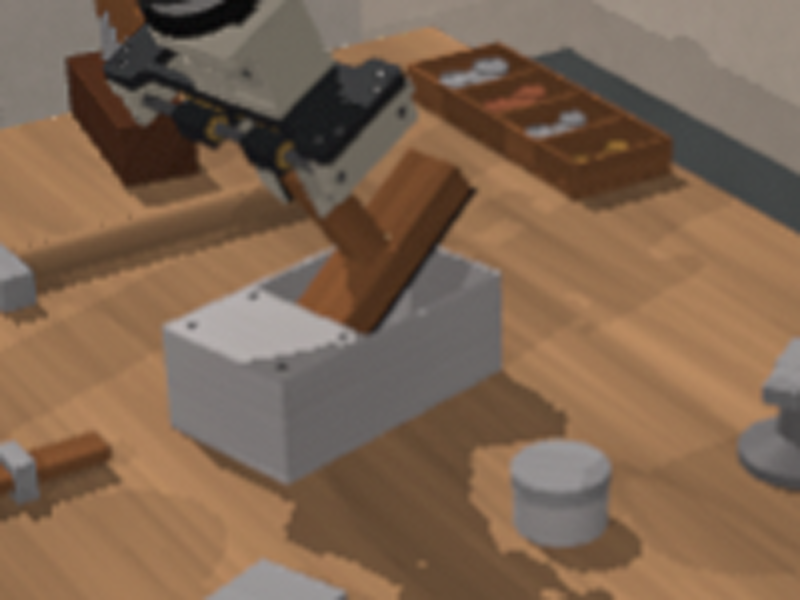

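```bash
python3 - <<'E'
from h import *
s=robot.observe();print(s['qpos'],s['qvel'],s['joint_efforts'],s['torque'])
E
```

```text
[ 2.46151383e-01  3.31006878e-01  1.89810627e+00 -1.23802820e-03
  4.64674514e-01 -1.57055672e+00] [-0.00095126  0.00178808  0.00516617  0.0014045   0.00543591 -0.0009836 ] [ 2.45201178e-01 -4.05691230e+01 -2.02539468e+01 -3.17975564e-02
 -1.19939670e+00 -6.27492147e-03] [ 0.1553565  -0.18912174  0.00631607]
```

Z is 19 mm above command, and the force (+x, −z) means the sole is pressing lightly on the cover edge. I'll back off in +x and see how it responds.

>>> jog_arm --deltas '[0.1,0.025,0,0,0,0,0.2,0.05,0,0,0,0,0.2,0.05,0,0,0,0,0.2,0.05,0,0,0,0]'

```text
time: 13.07
tool_pos: [0.5679, 0.2212, 0.1214]
tool_rot: [-3.141, 0.445, -2.894]
contact_force: [0.1, -0.9, -1.5]
opening: 0.0259
```

```bash
python3 - <<'E'
from h import *
s=robot.observe();print(s['tool_pos'],s['tool_rot'],s['contact_force'],s['qpos'],s['joint_efforts'])
E
```

```text
[0.56790427 0.22123774 0.12144891] [-3.14060254  0.44460994 -2.89444613] [ 0.08690021 -0.87629886 -1.53049546] [ 2.46106245e-01  3.63657380e-01  1.84719449e+00 -1.16155062e-03
  4.86130400e-01 -1.57070849e+00] [-1.37050096e-01 -4.22029638e+01 -2.29843569e+01 -3.60718067e-02
 -2.39771023e+00 -1.72480306e-02]
```

>>> jog_arm --deltas '[0,0,-0.02,0.006,-0.024,0,0,0,-0.05,0.0136,-0.054,0,0,0,-0.05,0.0136,-0.054,0,0,0,-0.05,0.0136,-0.054,0]'

```text
time: 13.4
tool_pos: [0.567, 0.2211, 0.1162]
tool_rot: [-3.141, 0.53, -2.894]
contact_force: [0.5, 0.5, -2.1]
opening: 0.0254
```

```bash
cat > look.py <<'E'
from h import *
import sys
from scipy.spatial.transform import Rotation as Rn
def look(out,c=(140,290,190,390)):
    s=robot.observe();R=Rn.from_euler('xyz',s['tool_rot']).as_matrix();T=s['tool_pos']
    bx=-R[:,0];bz=-R[:,2];by=np.cross(bz,bx);B=T-.0658*bz
    C,q=np.cos(.247),np.sin(.247);d=B-[.553,.2167,0]
    print('t',s['time'],'T',T,s['tool_rot'],'F',s['contact_force'],'box x,y,z mm',1e3*(C*d[0]+q*d[1]),1e3*(C*d[1]-q*d[0]),1e3*d[2],'lean',np.degrees(np.arctan2(bx[2],np.hypot(*bx[:2]))),'op',s['opening'])
    if not out:return
    S=[B+bx*a+by*b+bz*e for a in(-.075,.075) for b in(-.022,.022) for e in(0,.03)]
    E=[[.553+C*x-q*y,.2167+q*x+C*y,.07] for x,y in[(-.0925,-.05),(-.0925,.05),(.0925,-.05),(.0925,.05),(-.0225,-.05),(-.0225,.05)]]
    O=[]
    for n in('side','wrist'):
        p=robot.camera_params(n);im=robot.read_camera(n)[:,:,::-1].copy()
        k=4 if n=='side' else 1
        y0,y1,x0,x1=c if n=='side' else (0,480,0,640)
        im=cv2.resize(im[y0:y1,x0:x1],None,fx=k,fy=k,interpolation=cv2.INTER_CUBIC)
        for P,col in((S,(0,255,255)),(E,(0,0,255))):
            for u in proj(p,P): cv2.circle(im,tuple(int(v) for v in (u-[x0,y0])*k),3,col,-1)
        O.append(cv2.resize(im,(400,300),interpolation=cv2.INTER_AREA))
    cv2.imwrite(out,cv2.resize(np.hstack(O),(800,300)))
look(sys.argv[1] if len(sys.argv)>1 else None)
E
python3 look.py pics/m5.png
```

```text
t 13.4 T [0.56704132 0.22111615 0.11619201] [-3.14061167  0.53025254 -2.89434315] F [ 0.48611898  0.47384144 -2.12102143] box x,y,z mm 47.97333322344702 0.7928279794933539 59.427736152362385 lean 30.38123242715251 op 0.02536459249488313
```

View pics/m5.png

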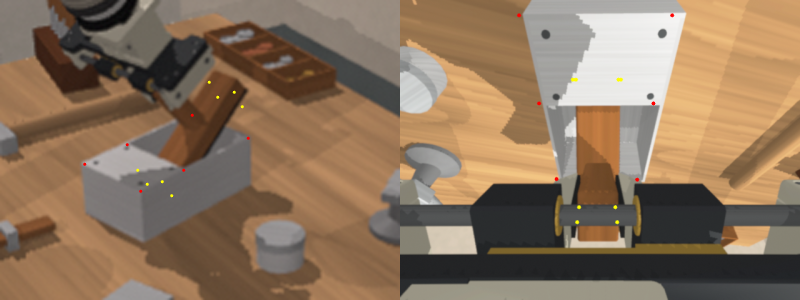

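The side view shows the sole steeper than predicted: its far end is at about (245,80), against a predicted (239,98). So the block has pivoted in the pads. I'll estimate the angle.

```bash
cat > piv.py <<'E'
from h import *
from scipy.spatial.transform import Rotation as Rn
def corners(dl,P,gz=.1098):
    s=robot.observe();R=Rn.from_euler('xyz',s['tool_rot']).as_matrix();T=s['tool_pos']
    A=np.c_[-R[:,0],np.cross(-R[:,2],-R[:,0]),-R[:,2]]
    D=Rn.from_euler('y',-dl,degrees=True).as_matrix(); G=T+R[:,2]*-.044
    return np.array([G+A@D@(np.array(p)-[0,0,gz]) for p in P])
if __name__=='__main__':
    P=[(.075,-.022,0),(.075,-.022,.03),(.075,.022,.03)]
    for dl in(0,5,10,15,20):
        print(dl,[ (2*(proj(robot.camera_params('side'),x)[0]-[190,140])).round().tolist() for x in corners(dl,P)],'wrist/1.6',[((proj(robot.camera_params('wrist'),x)[0])/1.6).round().tolist() for x in corners(dl,P)])
    im=robot.read_camera('side')[:,:,::-1];cv2.imwrite('pics/s5.png',cv2.resize(im[155:255,260:340],(640,800)[:2][::1] if 0 else (480,600),interpolation=cv2.INTER_CUBIC))
E
python3 piv.py
```

```text
0 [[244.0, 105.0], [235.0, 90.0], [210.0, 81.0]] wrist/1.6 [[179.0, 209.0], [177.0, 223.0], [217.0, 223.0]]
5 [[246.0, 96.0], [236.0, 83.0], [211.0, 74.0]] wrist/1.6 [[179.0, 219.0], [177.0, 233.0], [217.0, 233.0]]
10 [[248.0, 88.0], [237.0, 76.0], [212.0, 66.0]] wrist/1.6 [[179.0, 229.0], [176.0, 242.0], [218.0, 242.0]]
15 [[249.0, 79.0], [237.0, 69.0], [212.0, 59.0]] wrist/1.6 [[178.0, 239.0], [176.0, 251.0], [218.0, 252.0]]
20 [[250.0, 70.0], [237.0, 62.0], [212.0, 52.0]] wrist/1.6 [[178.0, 250.0], [175.0, 261.0], [219.0, 261.0]]
```

View pics/s5.png

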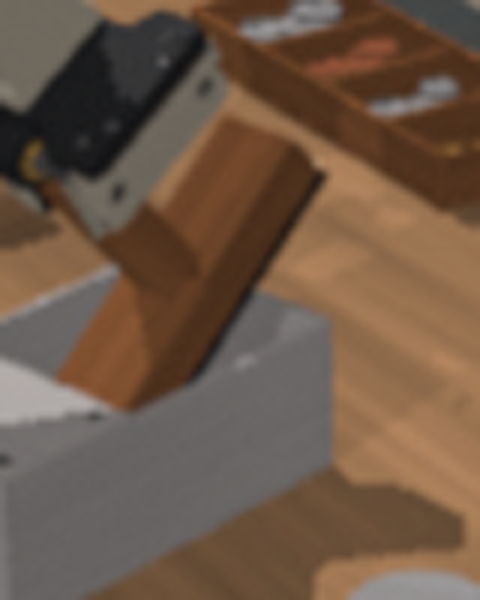

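Measured corners fit a pivot of about 9° in the pads, so the true lean is about 39.5°. I'll recompute the waypoints with that pivot and grip harder.

```bash
cat > way.py <<'E'
from piv import *
import sys
from plan import clr
dl=float(sys.argv[1]);u=np.array([np.cos(.247),np.sin(.247)])
s=robot.observe();R=Rn.from_euler('xyz',s['tool_rot']).as_matrix()
phi=np.degrees(np.arcsin(-R[2,0]));B=corners(dl,[(0,0,0)])[0];bx=(B[:2]-[.553,.2167])@u*1e3;by=(B[:2]-[.553,.2167])@[-u[1],u[0]]*1e3
print('now block',bx,by,B[2]*1e3,phi+dl,'clr',clr(bx,B[2]*1e3,np.radians(phi+dl)),'F',s['contact_force'],'op',s['opening'])
def tcp(x,z,th):
    t=np.radians(th);f=np.radians(th-dl);return np.array([x-109.8*np.sin(t)+44*np.sin(f),z+109.8*np.cos(t)-44*np.cos(f)])
t0=tcp(bx,B[2]*1e3,phi+dl)
for w in sys.argv[2:]:
    x,z,th=map(float,w.split(','));d=tcp(x,z,th)-t0;r=(phi+dl-th)
    print(w,'clr %.1f'%clr(x,z,np.radians(th)),'delta',np.round([d[0]*u[0]/100,d[0]*u[1]/100,d[1]/100,-.00272*r,.01077*r,0],3).tolist())
E
python3 way.py 9 48,61,37 42,56,32 36,52,30 30,49,27.5 24,46,27.5 18,43,25 12,37,20 9,34,15 9,28,10 6,22,5 3,16,0 3,7,0
```

```text
now block 64.59145853772982 0.6887581843776063 71.01459946274936 39.621155858431194 clr 18.61829975592747 F [-0.07992962  0.15048769 -1.75550397] op 0.025682346371898975
48,61,37 clr 11.9 delta [-0.14, -0.035, -0.079, -0.007, 0.028, 0.0]
42,56,32 clr 12.3 delta [-0.155, -0.039, -0.091, -0.021, 0.082, 0.0]
36,52,30 clr 10.5 delta [-0.195, -0.049, -0.117, -0.026, 0.104, 0.0]
30,49,27.5 clr 9.4 delta [-0.23, -0.058, -0.131, -0.033, 0.131, 0.0]
24,46,27.5 clr 7.4 delta [-0.288, -0.073, -0.161, -0.033, 0.131, 0.0]
18,43,25 clr 7.3 delta [-0.322, -0.081, -0.175, -0.04, 0.157, 0.0]
12,37,20 clr 7.3 delta [-0.331, -0.083, -0.207, -0.053, 0.211, 0.0]
9,34,15 clr 9.1 delta [-0.308, -0.078, -0.214, -0.067, 0.265, 0.0]
9,28,10 clr 9.6 delta [-0.255, -0.064, -0.256, -0.081, 0.319, 0.0]
6,22,5 clr 11.5 delta [-0.229, -0.058, -0.302, -0.094, 0.373, 0.0]
3,16,0 clr 12.0 delta [-0.202, -0.051, -0.354, -0.108, 0.427, 0.0]
3,7,0 clr 3.0 delta [-0.202, -0.051, -0.444, -0.108, 0.427, 0.0]
```

Go to the second waypoint (42,56,32) and check that it follows.

>>> jog_arm --deltas '[-0.05,-0.012,-0.027,-0.003,0.01,0,-0.1,-0.025,-0.055,-0.005,0.02,0,-0.14,-0.035,-0.079,-0.007,0.028,0,-0.15,-0.037,-0.086,-0.014,0.055,0,-0.155,-0.039,-0.091,-0.021,0.082,0]' --newtons 58

```text
time: 13.97
tool_pos: [0.552, 0.2173, 0.1074]
tool_rot: [-3.14, 0.397, -2.894]
contact_force: [0.6, 0.4, -1.7]
opening: 0.0259
```

>>> jog_arm --deltas '[0,0,0,0,0,0,0,0,0,0,0,0,0,0,0,0,0,0]'

```text
time: 14.22
tool_pos: [0.5528, 0.2174, 0.1076]
tool_rot: [-3.14, 0.401, -2.894]
contact_force: [-1.0, -0.3, -2.2]
opening: 0.0258
```

```bash
python3 way.py 9 36,52,30 30,49,27.5 24,46,27.5 18,43,25; cat > end.py <<'E'
# far end of sole in side view: black underside edge / wood; print candidates by pivot for comparison with wrist brown end row
from piv import *
im=robot.read_camera('wrist'); hsv=cv2.cvtColor(im,cv2.COLOR_RGB2HSV)
b=((hsv[:,:,0]<16)&(hsv[:,:,1]>110))
col=b[200:420,285:350].mean(1); r=np.where(col>.5)[0]+200
print('wood rows',r.min() if len(r) else None,r.max() if len(r) else None)
for dl in(0,5,9,12,15): print(dl,proj(robot.camera_params('wrist'),corners(dl,[(.075,0,.03)]))[0])
E
python3 end.py
```

```text
now block 40.97188913359574 0.673064065023433 54.93779151556369 31.979126937130044 clr 11.21702036257588 F [-0.97457793 -0.2672505  -2.17448792] op 0.02578946047766383
36,52,30 clr 10.5 delta [-0.03, -0.008, -0.016, -0.005, 0.021, 0.0]
30,49,27.5 clr 9.4 delta [-0.065, -0.016, -0.029, -0.012, 0.048, 0.0]
24,46,27.5 clr 7.4 delta [-0.124, -0.031, -0.059, -0.012, 0.048, 0.0]
18,43,25 clr 7.3 delta [-0.158, -0.04, -0.073, -0.019, 0.075, 0.0]
wood rows 207 394
0 [315.39268658 357.56139504]
5 [315.36309172 372.20253056]
9 [315.33570025 384.15761687]
12 [315.31286643 393.27696262]
15 [315.28796886 402.53611826]
```

>>> jog_arm --deltas '[-0.03,-0.008,-0.016,-0.005,0.021,0,-0.065,-0.016,-0.029,-0.012,0.048,0,-0.095,-0.024,-0.045,-0.012,0.048,0,-0.124,-0.031,-0.059,-0.012,0.048,0]'

```text
time: 14.6
tool_pos: [0.5408, 0.2144, 0.1019]
tool_rot: [-3.14, 0.325, -2.894]
contact_force: [-0.4, 0.6, -2.4]
opening: 0.0257
```

>>> jog_arm --deltas '[-0.017,-0.004,-0.007,-0.003,0.013,0,-0.034,-0.009,-0.014,-0.007,0.027,0,-0.034,-0.009,-0.014,-0.007,0.027,0,-0.034,-0.009,-0.014,-0.007,0.027,0]'

```text
time: 14.93
tool_pos: [0.5371, 0.2135, 0.1004]
tool_rot: [-3.14, 0.281, -2.894]
contact_force: [0.1, -0.0, -1.9]
opening: 0.0258
```

```bash
python3 way.py 9 15,40,22.5 12,37,20 9,34,15 9,28,10 6,22,5 3,16,0 3,7,0;python3 end.py
```

```text
now block 18.20480108973727 0.7181067021066527 43.234846703968266 25.077699493927526 clr 7.446327132440018 F [ 0.07370389 -0.03942223 -1.93564541] op 0.025839673212416273
15,40,22.5 clr 7.3 delta [-0.006, -0.001, -0.017, -0.007, 0.028, 0.0]
12,37,20 clr 7.3 delta [-0.01, -0.002, -0.034, -0.014, 0.055, 0.0]
9,34,15 clr 9.1 delta [0.013, 0.003, -0.041, -0.027, 0.109, 0.0]
9,28,10 clr 9.6 delta [0.066, 0.017, -0.083, -0.041, 0.162, 0.0]
6,22,5 clr 11.5 delta [0.092, 0.023, -0.129, -0.055, 0.216, 0.0]
3,16,0 clr 12.0 delta [0.119, 0.03, -0.181, -0.068, 0.27, 0.0]
3,7,0 clr 3.0 delta [0.119, 0.03, -0.271, -0.068, 0.27, 0.0]
wood rows 241 394
0 [315.43132575 357.70796708]
5 [315.40559511 372.35139972]
9 [315.38135546 384.30869703]
12 [315.36092377 393.42992936]
15 [315.33846332 402.69117609]
```

No contact so far. Next I'll level it.

>>> jog_arm --deltas '[-0.006,-0.001,-0.017,-0.007,0.028,0,-0.01,-0.002,-0.034,-0.014,0.055,0,0.002,0,-0.038,-0.02,0.082,0,0.013,0.003,-0.041,-0.027,0.109,0,0.013,0.003,-0.041,-0.027,0.109,0]'

```text
time: 15.4
tool_pos: [0.5403, 0.2141, 0.0966]
tool_rot: [-3.141, 0.104, -2.895]
contact_force: [-0.1, -0.4, -1.8]
opening: 0.0259
```

>>> jog_arm --deltas '[0.026,0.007,-0.02,-0.007,0.027,0,0.053,0.014,-0.042,-0.014,0.053,0,0.066,0.017,-0.065,-0.021,0.08,0,0.079,0.02,-0.088,-0.028,0.107,0,0.079,0.02,-0.088,-0.028,0.107,0]'

```text
time: 15.82
tool_pos: [0.5475, 0.2159, 0.0867]
tool_rot: [-3.139, -0.07, -2.895]
contact_force: [-0.3, 0.6, -2.1]
opening: 0.0258
```

```bash
python3 way.py 9 3,19,2.5 3,16,0 3,12,0 3,7,0;python3 end.py; python3 - <<'E'
from h import *
im=robot.read_camera('side')[:,:,::-1];cv2.imwrite('pics/s6.png',cv2.resize(im[130:280,190:390],(800,600),interpolation=cv2.INTER_CUBIC))
E
```

```text
now block 7.050490861933537 0.44484401324154643 21.21220441257847 4.976732488564763 clr 10.705865447442894 F [-0.29104258  0.62756439 -2.07822444] op 0.025754257369673697
3,19,2.5 clr 11.3 delta [-0.012, -0.003, -0.017, -0.007, 0.027, 0.0]
3,16,0 clr 12.0 delta [0.016, 0.004, -0.044, -0.014, 0.054, 0.0]
3,12,0 clr 8.0 delta [0.016, 0.004, -0.084, -0.014, 0.054, 0.0]
3,7,0 clr 3.0 delta [0.016, 0.004, -0.134, -0.014, 0.054, 0.0]
wood rows 244 385
0 [315.48397544 358.12054413]
5 [315.46671496 372.77525701]
9 [315.44942683 384.74286616]
12 [315.43431891 393.87263927]
15 [315.41728252 403.14316358]
```

View pics/s6.png

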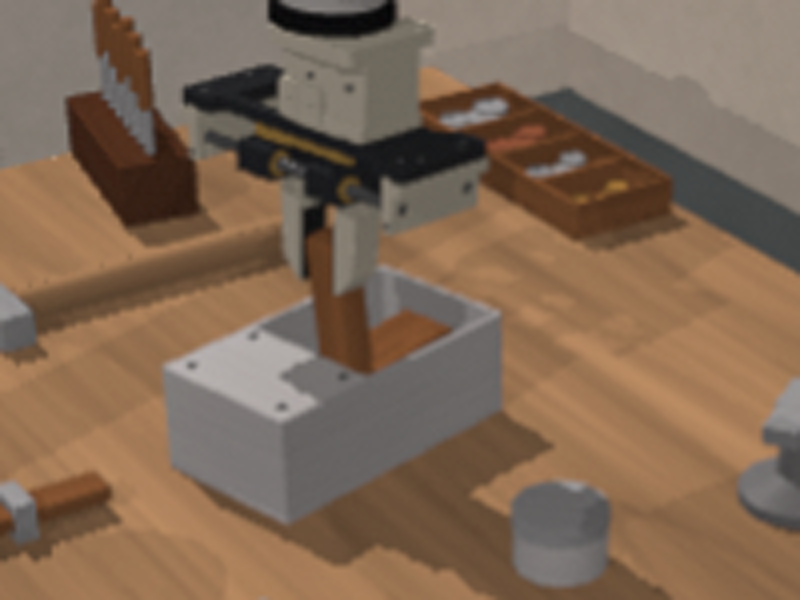

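The block is in the box under the cover, still slightly leaned. I'll level it and lower it gently.

>>> jog_arm --deltas '[-0.012,-0.003,-0.017,-0.007,0.027,0,0.016,0.004,-0.044,-0.014,0.054,0,0.016,0.004,-0.065,-0.014,0.054,0,0.016,0.004,-0.084,-0.014,0.054,0,0.016,0.004,-0.084,-0.014,0.054,0]'

```text
time: 16.33
tool_pos: [0.5474, 0.2161, 0.0789]
tool_rot: [-3.139, -0.158, -2.894]
contact_force: [0.8, 0.6, -2.0]
opening: 0.0257
```

>>> jog_arm --deltas '[0,0,-0.02,0,0,0,0,0,-0.04,0,0,0,0,0,-0.05,0,0,0,0,0,-0.05,0,0,0]'

```text
time: 16.67
tool_pos: [0.548, 0.2162, 0.0743]
tool_rot: [-3.139, -0.158, -2.894]
contact_force: [0.5, 0.3, -2.3]
opening: 0.0254
```

```bash
python3 way.py 9 3,4,0;python3 end.py
```

```text
now block 1.8679466427221298 0.5583233593001942 7.90854212055396 -0.057561720666170046 clr 3.833194017073482 F [ 0.47286033  0.27309354 -2.28222436] op 0.025414188638807157
3,4,0 clr 0.0 delta [0.01, 0.003, -0.039, 0.0, -0.001, 0.0]
wood rows 249 385
0 [315.45152086 358.18391669]
5 [315.43499774 372.84073463]
9 [315.41825925 384.81025523]
12 [315.40353906 393.94160589]
15 [315.38686848 403.21384031]
```

Lower 3 mm, then feel for the floor in 1 mm steps.

>>> jog_arm --deltas '[0.005,0.001,-0.01,0,0,0,0.01,0.003,-0.02,0,0,0,0.01,0.003,-0.03,0,0,0,0.01,0.003,-0.03,0,0,0]' --newtons 25

```text
time: 17.05
tool_pos: [0.5492, 0.2165, 0.0711]
tool_rot: [-3.139, -0.158, -2.894]
contact_force: [0.5, 0.5, -2.0]
opening: 0.0257
```

>>> jog_arm --deltas '[0,0,-0.005,0,0,0,0,0,-0.01,0,0,0,0,0,-0.01,0,0,0]'

```text
time: 17.3
tool_pos: [0.5493, 0.2165, 0.0709]
tool_rot: [-3.139, -0.158, -2.894]
contact_force: [-2.0, -1.7, 3.6]
opening: 0.0259
```

>>> jog_arm --deltas '[0,0,-0.005,0,0,0,0,0,-0.01,0,0,0,0,0,-0.01,0,0,0]'

```text
time: 17.55
tool_pos: [0.5493, 0.2165, 0.0709]
tool_rot: [-3.139, -0.157, -2.894]
contact_force: [-3.0, -2.1, 9.7]
opening: 0.0258
```

Floor contact at the expected height. I'll ease the grip so the sole seats itself, then open.

>>> jog_arm --deltas '[0,0,0,0,0,0,0,0,0,0,0,0,0,0,0,0,0,0,0,0,0,0,0,0]' --newtons 4

```text
time: 17.88
tool_pos: [0.5496, 0.2165, 0.0704]
tool_rot: [-3.139, -0.157, -2.894]
contact_force: [-1.8, -1.2, 5.5]
opening: 0.0258
```

>>> jog_arm --deltas '[0,0,0,0,0,0,0,0,0,0,0,0,0,0,0,0,0,0]' --claw 0.4

```text
time: 18.13
tool_pos: [0.5494, 0.2166, 0.0692]
tool_rot: [-3.139, -0.158, -2.894]
contact_force: [-0.5, 0.3, -0.5]
opening: 0.0362
```

>>> jog_arm --deltas '[0,0,0,0,0,0,0,0,0,0,0,0,0,0,0,0,0,0]' --claw 0.7

```text
time: 18.38
tool_pos: [0.5493, 0.2166, 0.0692]
tool_rot: [-3.139, -0.158, -2.894]
contact_force: [-0.7, -0.3, 0.0]
opening: 0.0521
```

```bash
python3 - <<'E'
from h import *
s=robot.observe();print(s['time'],s['tool_pos'],s['contact_force'],s['opening'])
E
```

```text
18.3833 [0.54927496 0.21658028 0.06923929] [-0.73841911 -0.25430746  0.03425213] 0.052127897266741684
```

>>> jog_arm --deltas '[0.015,0.004,0.1,0,0,0,0.045,0.011,0.3,0,0,0,0.09,0.023,0.6,0,0,0,0.14,0.035,0.9,0,0,0]'

```text
time: 18.72
tool_pos: [0.563, 0.22, 0.1606]
tool_rot: [-3.139, -0.16, -2.894]
contact_force: [1.0, -0.6, 0.2]
opening: 0.0641
```

>>> jog_arm --deltas '[0.04,0.01,0.3,0,0,0,0.08,0.02,0.6,0,0,0,0.14,0.035,0.9,0,0,0,0.14,0.035,0.9,0,0,0,0.14,0.035,0.9,0,0,0]'

```text
time: 19.13
tool_pos: [0.5783, 0.2238, 0.2519]
tool_rot: [-3.139, -0.153, -2.894]
contact_force: [0.8, -0.7, -0.8]
opening: 0.0642
```

```bash
python3 - <<'E'
from h import *
u=np.array([np.cos(.247),np.sin(.247)]);v=np.array([-u[1],u[0]])
O=[]
for n,c in(('side',(150,280,210,350)),('wrist',(0,480,0,640))):
    p=robot.camera_params(n);im=robot.read_camera(n)[:,:,::-1].copy();y0,y1,x0,x1=c;k=4 if n=='side' else 1.25
    im=cv2.resize(im[y0:y1,x0:x1],None,fx=k,fy=k,interpolation=cv2.INTER_CUBIC)
    for a,b,z,col in[(15,-13,126,0),(15,13,126,0),(-9,-13,126,0),(-9,13,126,0),(78,-22,34,255),(78,22,34,255)]:
        X=np.r_[np.array([.553,.2167])+u*a/1e3+v*b/1e3,z/1e3];w=(proj(p,X)[0]-[x0,y0])*k
        cv2.circle(im,tuple(int(t) for t in w),3,(col,255,255-col),-1)
    O.append(cv2.resize(im,(400,370)))
cv2.imwrite('pics/fin.png',np.hstack(O));print(robot.observe()['time'])
E
```

```text
19.2333
```

View pics/fin.png

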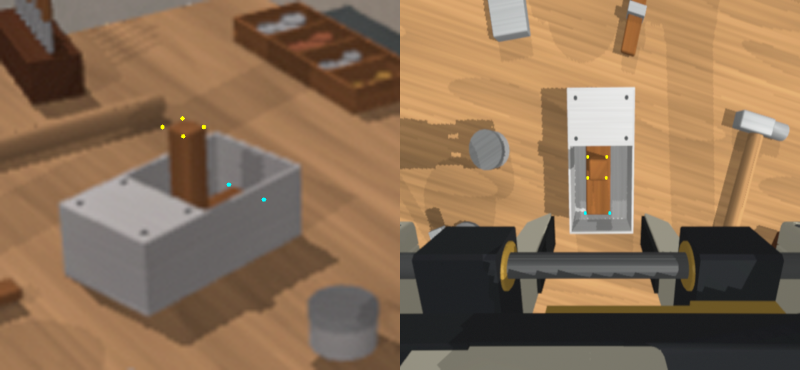

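The handle top and sole end sit on the predicted level points, so the block is upright in the box and released. Handing in.

```bash
python3 -c "
from cell import robot
print(robot.hand_in())"
```

```text
the job is handed in; nothing more can be done
None
```

I put the sanding block in the dust box, level on its floor, let go of it and handed the job in at about 19 s. No verdict was reported.

**How it went:** I gripped the block by its handle and leaned it about 35° to bring one end in under the cover. I then levelled it inside the box and lowered it until it touched the floor (about 11 N). I eased the grip to 4 N so the sole could seat, then opened the fingers and backed off.

**Last checks:**
- **Position:** by the arm's pose the block sat within about 3 mm of the box centre in x. In the final side and wrist pictures the handle top and sole end were within a few mm of where an upright, seated block should be.
- **Clear of the robot:** the gripper was about 0.18 m above the release point, with only sensor noise on the force reading.
- **Other things:** those in view looked unmoved, but I did not measure them again.

**Checks that failed or disagreed:**
- **First grasp missed:** the fingers closed just above the handle. Both camera views put the real fingertips about 36 mm further back than the stated tool point; allowing for that, the second grasp held.
- **Cover edge touched:** on the first approach the arm stopped about 19 mm above the commanded height, and the sole pressed on the cover edge with a few newtons. I did not find out why it stopped short.
- **Block turned in the grip:** after that contact it had turned about 9° in the pads. I measured this in the pictures, backed off, redid the path with it and gripped harder. The second approach met no contact until the floor.
- **Box position:** the wrist view put the box about 3–8 mm to one side (y) of my estimate, which the fit allows for.

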